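Tip the heat sinks out of the tilt tray into the bin

TASK

Lift the hinged aluminium tilt tray by hooking under its red handle, without clamping it, until both black heat sinks slide out into the yellow bin; then lower the tray gently back down onto its rest and let go. Never let the tray drop or force it against its stops; do not touch the heat sinks with the gripper, and leave the bin, multimeter, reel and screwdriver where they stand.

Things in the scene. Friction and masses are not known exactly. Their poses are not given: they have to be found in the camera images.
- station: Blue fixed frame carrying the tilt tray; foot 165 x 180 x 12 mm. Origin on the bench below the middle of the hinge; x axis level, from the tray's handle end towards the bin; y along the hinge. Foot from x = -165 to 0 mm, uprights 130 mm high at x = 0, y = +-82 mm, rubber-topped rest posts at x = -150, y = +-57 mm. Nothing of it stands below the handle.
- tray (a joint): Tray tilt in rad: 0 = level on its rest posts, grows as the handle rises, hard stop at 1.0. Nothing holds it up: let go, it sinks against a damper at up to 1.5 rad/s. The tray weighs 0.6 kg; lifting it loaded takes 2 to 5 N at the handle; pushed on with over 20 N it may bend. The heat sinks start to slide at 0.4 to 0.7 rad, depending on friction that cannot be seen.
- tray_hinge (a point): Middle of the tray's hinge axis, 120 mm above the bench. The hinge axis is level and runs along the station's y axis; the tray floor's underside lies on it.
- tray_handle (a point): Centre of the red round handle bar at the tray's free end, 12 mm thick, 100 mm long, parallel to the hinge, on two dark arms (10 mm thick) at its ends. With the tray level it is 225 mm from the hinge in the station's -x direction, 20 mm higher than the hinge and 140 mm above the bench. 36 mm clear between bar and tray end wall, open below. It swings about the hinge.
- sink_a: Black finned heat sink, 70 x 40 x 24 mm, 90 to 190 g; origin at the centre of its underside, x along its length. Starts lying loose on the tray floor.
- sink_b: The second heat sink, the same as sink_a, lying beside it in the tray.
- bin: Yellow open plastic bin, loose on the bench, 0.6 kg, 170 x 160 mm outside, 75 mm high, walls 4 mm; origin at the centre of its underside, x along its 170 mm side. It stands below the tray's lip, nearer wall just beyond the hinge.
- meter: Bystander: blue and yellow handheld multimeter lying flat, 150 x 75 x 40 mm; origin at the centre of its underside.
- reel: Bystander: green-flanged solder reel standing on its flange, 68 mm in diameter, 48 mm high; origin at the centre of its underside.
- driver: Bystander: screwdriver with orange handle lying flat, 170 mm long; origin at its underside near its middle.
- tray_lip (a point): Middle of the tray's open pouring edge, top of the floor, 35 mm beyond the hinge. The aluminium tray's floor is 5 mm thick, 130 mm wide inside, and reaches from this lip to the end wall 180 mm behind the hinge; 30 mm high walls on the handle end and both sides.
There are look-alikes about, which are no part of the job. Leave any pink look-alike of the sink_a alone.

How it is judged:
By the outcome, as a careful person would: the job done as asked, in the order asked, and still so for the second after the job is handed in, with the robot touching nothing.
It also fails if it takes over 64 s, if anything falls off the work surface, if the arm or the gripper's body presses on something with over 40 N, if the wrist force passes 120 N, or if a joint passes its speed limit or range.

ROBOT

A 6-joint arm with a two-finger parallel gripper is mounted at the origin on the work surface. World frame = base frame: x ahead of the robot, y to its left, z up, the work surface at z = 0. Lengths are in m, angles in rad, forces in N, time in s.
With the tool pointing down it reaches from about 0.4 to 0.925 m from the base axis. Payload 12.5 kg.
Tool frame: the origin (TCP) lies at the very end of the fingers, on their centre line; the grasp point (between the pads) lies 19 mm behind it; z points along the fingers, y is the line along which they close (so a half turn about z gives the same grasp; the last joint's range is limited). The gripper opens to 95 mm and grips with 3 to 60 N. Pads are 20 mm wide; open, the fingers measure 119 mm over their backs; the gripper's body (75 mm by 180 mm) begins 59 mm behind the grasp point.
Start: joints at [-1.27, 0.491, 1.559, -0, 1.092, -0.106], TCP at [0.247, -0.574, 0.215] pointing down, gripper open.
Joint ranges: [-3.1, 3.1], [-0.84, 2.19], [0.05, 2.79], [-1.13, 4.28], [0.06, 2.93], [-2.69, 2.69]. Speed limits (rad/s): [2.22, 2.22, 2.79, 3.14, 3.14, 3.14].

INTERFACE

Orientations are given as a unit quaternion [x, y, z, w].
In Python, from bench import readout, cams, job gives the robot as it stands.
- The arm moves only by the tool step_arm, never from a script. Its argument "series" is one flat list of numbers, 7 for each row, row after row: the turn, a rotation vector about the world's x, y, z in units of 6 degrees (1.0 is 6 degrees), then the shift along the world's x, y, z in units of 40 mm (1.0 is 40 mm), then the opening, from 0 (shut) to 1 (fully open). A call has 1 to 5 rows; each row is the pose to reach, as a shift and turn from the pose commanded when the call began; what a row does not reach only later rows make up. A row lasts 1/12 s, in which the tool goes at most 41.7 mm and 7.16 degrees, less where a joint would pass 70% of its speed; a pose out of reach is approached as far as the arm can. A call with a gripper value outside its range is refused whole. The fingers move at their own pace and stop on an object; "grip_force" is the grip in N (left out, the last holds). Time passes only in rows, so rows that repeat a pose let the fingers close. It gives the time, the measured TCP pose, the force, the opening and the grip force at its end, in the units of the state.
- readout.get_obs(): the state, without advancing time (a new reading comes with each control period).
- cams.capture(name): name is "side" or "top"; returns a dict with "img" (384x512x3 uint8, blue, green, red), "z_map" (384x512 float32, m along the optical axis (not along the pixel's ray), 0 where there is no reading), "K" (3x3 intrinsics, pixels), "rvec" (rotation vector, rad) and "tvec" (3), from world to camera coordinates, as OpenCV has them. Camera axes: x right, y down, z forward; pixel columns grow to the right and rows downward; lengths in m; the calibration is good to about 2 mm. A picture is of the moment at which its call begins.
- job.job_done(): hands the job in; it is judged then, once.
The state is a dict: "time": time; "q": joint angles; "dq": joint speeds; "tau": joint torques, N m; "tcp_pos": TCP position; "tool_rot": TCP orientation; "ft_force": force on the tool from outside, world axes, zero at the start; "ft_torque": the same for the moment, N m; "grip_width": finger opening in m; "gripper_force": force on a finger pad.
Only numpy, scipy, OpenCV 4.12 (cv2) and the standard library are available. Lean on these libraries where they do the work, as an engineer would, in place of code of your own. Each camera call takes 0.05 s, during which the arm holds its last target. There are 200 camera calls.

## Working session

There is one attempt and no reset: what is moved stays moved. The work goes in short steps, Python scripts to look and compute and a tool call to move; the robot and the scene stay as the last step left them, time stands still between calls to the robot, and variables do not carry over. Pictures are saved under pics/ and viewed, at most 10 in all, crops included, and the job is handed in when it is done.

Besides the shell and the picture viewer there is one more tool, called after "Request:" as name(argument=value, ...) on one line, values as JSON. step_arm: Moves the arm, as the interface text tells. Its arguments: {"type":"object","properties":{"series":{"type":"array"},"grip_force":{"type":"number"}},"required":["series"]}

```bash
mkdir -p pics; ls; cat > h.py <<'E'
import numpy as np, cv2
from bench import readout, cams, job
def cap(n):
    c=cams.capture(n); R=cv2.Rodrigues(np.array(c["rvec"],float))[0]; t=np.array(c["tvec"],float).ravel()
    return c["img"],c["z_map"],np.array(c["K"]),R,t
def pts(z,K,R,t):
    v,u=np.indices(z.shape); p=np.stack([(u-K[0,2])/K[0,0]*z,(v-K[1,2])/K[1,1]*z,z],-1)
    return (p-t)@R
E
python3 - <<'E'
from h import *
o=readout.get_obs(); print({k:np.round(v,3).tolist() for k,v in o.items()})
ims=[]
for n in("side","top"):
    im,z,K,R,t=cap(n); cv2.imwrite(f"pics/{n}0.png",im); print(n,(-R.T@t).round(3),R[2].round(3)); np.savez(n+"0.npz",im=im,z=z,K=K,R=R,t=t)
E
```

```text
pics
{'time': 0.0, 'q': [-1.27, 0.492, 1.559, -0.0, 1.092, -0.106], 'dq': [-0.002, 0.0, -0.0, -0.0, 0.0, -0.0], 'tau': [0.001, -61.265, -25.818, 0.069, 0.048, -0.0], 'tcp_pos': [0.247, -0.574, 0.214], 'tool_rot': [0.979, 0.202, -0.0, -0.001], 'ft_force': [-0.01, 0.022, -0.159], 'ft_torque': [-0.034, -0.035, 0.015], 'gripper_force': 0.0, 'grip_width': 0.095}
side [ 0.534 -0.658  0.646] [ 0.114  0.81  -0.576]
top [0.441 0.093 1.096] [ 0.184 -0.029 -0.982]
```

View pics/side0.png

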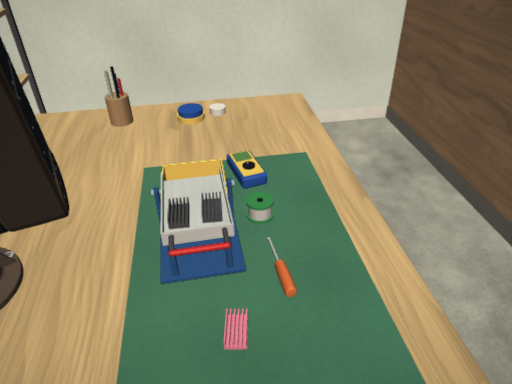

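View pics/top0.png

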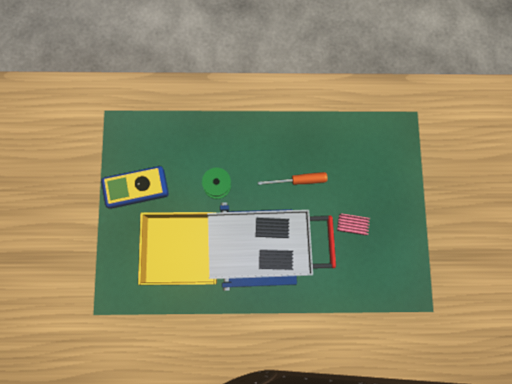

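The side view shows the tray with its two black sinks at (179,212) and (212,207), the red handle at (200,249), the yellow bin behind at (195,168), and the pink look-alike at (236,328). In the top view the handle is at (332,242), the sinks at (272,228) and (276,260), the bin at (175,248), the pink decoy at (354,224) and the screwdriver at (310,179).

```bash
python3 - <<'E'
from h import *
for n in("side","top"):
    d=np.load(n+"0.npz"); im,z,K,R,t=[d[k] for k in("im","z","K","R","t")]
    P=pts(z,K,R,t); h=cv2.cvtColor(im,cv2.COLOR_BGR2HSV); H,S,V=cv2.split(h)
    ms={"red":((H<4)|(H>176))&(S>190)&(V>90),"pink":((H>165)&(S>80)&(S<190)&(V>150)),"yellow":(H>20)&(H<30)&(S>180)&(V>100),"blue":(H>105)&(H<120)&(S>150),"orange":(H>4)&(H<12)&(S>200),"dark":(V<70)&(S<80)}
    for k,m in ms.items():
        m=(m&(z>0)).astype(np.uint8); c,l,s,ce=cv2.connectedComponentsWithStats(m,connectivity=8)
        for i in range(1,c):
            if s[i,4]<40: continue
            p=P[l==i]; 
            if np.median(p[:,1])<-0.9 or p[:,2].mean()<-.1: continue
            r=cv2.minAreaRect(p[:,:2].astype(np.float32)*1000)
            print(n,k,s[i].tolist(),"med",np.median(p,0).round(3),"rect",np.round(r[0]),np.round(r[1]),round(r[2],1),"z",np.percentile(p[:,2],[2,98]).round(3))
E
```

```text
side red [169, 243, 61, 13, 169] med [ 0.506 -0.117  0.144] rect [ 507. -117.] [107.  10.] 2.0 z [0.139 0.147]
side pink [224, 309, 24, 40, 804] med [ 0.556 -0.204  0.012] rect [ 558. -190.] [88. 39.] 80.8 z [0.003 0.025]
side blue [179, 104, 23, 14, 264] med [0.499 0.72  0.038] rect [498. 733.] [84. 88.] 15.8 z [0.025 0.041]
side blue [228, 155, 39, 33, 397] med [0.643 0.261 0.026] rect [656. 323.] [ 93. 141.] 12.0 z [0.006 0.036]
side blue [227, 179, 6, 34, 90] med [0.583 0.103 0.102] rect [582. 110.] [ 7. 19.] 2.9 z [0.047 0.13 ]
side blue [154, 188, 6, 28, 77] med [0.419 0.098 0.108] rect [419. 104.] [ 7. 17.] 4.5 z [0.067 0.13 ]
side blue [161, 225, 84, 58, 2184] med [ 0.505 -0.029  0.011] rect [503.  17.] [176. 146.] 1.8 z [0.006 0.06 ]
side blue [175, 238, 49, 10, 167] med [0.5   0.044 0.011] rect [501.  44.] [109.  14.] 2.4 z [0.009 0.013]
side dark [1, 0, 45, 113, 615] med [-0.496  2.036 -0.08 ] rect [-499. 2040.] [30. 65.] 14.1 z [-0.453  0.21 ]
side dark [0, 37, 69, 196, 4161] med [ 0.26  -0.042  0.292] rect [-147.  979.] [ 128. 2418.] 19.7 z [0.154 0.489]
side dark [111, 
[... 1072 characters left out ...]
279] med [ 0.426 -0.006  0.012] rect [425.   5.] [116.  16.] 89.7 z [0.008 0.015]
top dark [136, 177, 13, 13, 132] med [0.652 0.308 0.044] rect [653. 308.] [30. 29.] 5.1 z [0.038 0.047]
top dark [257, 218, 31, 4, 58] med [0.555 0.009 0.133] rect [555.  10.] [65.  3.] 87.1 z [0.128 0.145]
top dark [257, 221, 31, 4, 62] med [0.548 0.01  0.133] rect [547.  10.] [65.  2.] 86.9 z [0.129 0.15 ]
top dark [257, 225, 31, 3, 58] med [0.54  0.008 0.135] rect [540.  10.] [65.  2.] 86.7 z [0.129 0.15 ]
top dark [256, 228, 32, 4, 47] med [0.533 0.011 0.134] rect [533.  12.] [67.  2.] 87.0 z [0.129 0.147]
top dark [256, 232, 32, 3, 46] med [0.526 0.009 0.134] rect [525.  13.] [65.  2.] 87.4 z [0.129 0.149]
```

```bash
cat >> h.py <<'E'
from scipy.spatial.transform import Rotation as Ro
B0=np.array([.507,-.1165,.140]); YAW=np.radians(2); X=np.array([-np.sin(YAW),np.cos(YAW),0]); Z=np.array([0,0,1.]); HG=B0+.225*X-.02*Z
def tool(a):  # fingers along station x, pitched down by a; tool y along bar
    t=np.cos(a)*X-np.sin(a)*Z; y=np.cross(X,Z); return Ro.from_matrix(np.stack([np.cross(y,t),y,t],1))
def pose(th,a,e=.018,gap=.0):  # TCP with bar at tilt th resting e behind the tip, gap below
    g=th+np.arctan2(.02,.225); r=np.hypot(.02,.225); B=HG-r*np.cos(g)*X+r*np.sin(g)*Z
    t=np.cos(a)*X-np.sin(a)*Z; n=np.sin(a)*X+np.cos(a)*Z
    return B+e*t-(.016+gap)*n
def units(p,a):
    o=readout.get_obs(); q=Ro.from_quat(o["tool_rot"]); return np.round(np.r_[(tool(a)*q.inv()).as_rotvec(degrees=True)/6,(np.array(p)-o["tcp_pos"])/.04],2).tolist()
def st():
    o=readout.get_obs(); print("t",o["time"],"q",np.round(o["q"],2).tolist(),"tcp",np.round(o["tcp_pos"],4).tolist(),"F",np.round(o["ft_force"],1).tolist(),"w",round(float(o["grip_width"]),3))
E
python3 - <<'E'
from h import *
st(); print(HG, pose(0,.4,gap=.015), units([.505,-.27,.22],.4))
im=np.load("side0.npz")["im"]; cv2.imwrite("pics/crop.png",cv2.resize(im[150:360,130:310],None,fx=2.8,fy=2.8,interpolation=cv2.INTER_CUBIC))
E
```

```text
t 0.1 q [-1.27, 0.49, 1.56, -0.0, 1.09, -0.11] tcp [0.2473, -0.5738, 0.2141] F [0.2, 0.4, -0.4] w 0.095
[0.49914761 0.10836294 0.12      ] [ 0.5068427  -0.11199562  0.10443758] [9.97, -6.32, 10.04, 6.44, 7.59, 0.15]
```

View pics/crop.png

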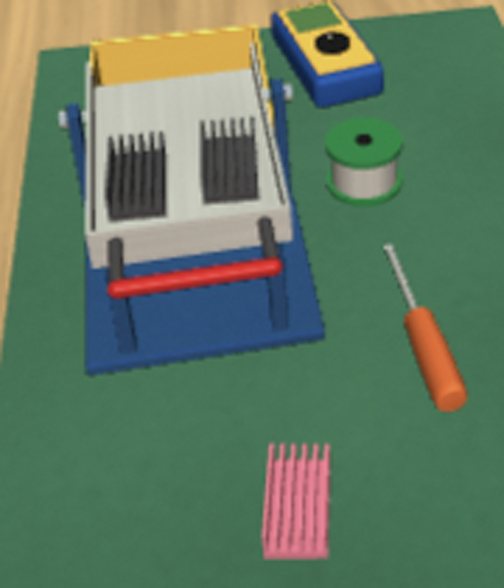

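The crop shows the red bar on its two dark arms at about (195,278). The two black sinks lie in the tray, and the pink decoy lies alone on the mat at (297,500), so I leave it. There is only one red bar, so it is the handle. Next I move to a pose in front of it.

Request:
step_arm(series=[0.7,-0.45,0.72,0.46,0.54,0.1,0,1.4,-0.9,1.43,0.92,1.08,0.1,0,2.1,-1.35,2.15,1.38,1.62,0.1,0,2.8,-1.8,2.87,1.84,2.16,0.1,0,3.5,-2.2,3.5,2.3,2.7,0.1,0], grip_force=10)

```text
time: 0.52
tcp_pos: [0.3399, -0.4651, 0.2189]
tool_rot: [0.903, 0.372, 0.15, -0.155]
ft_force: [-0.7, -0.2, 0.2]
grip_width: 0.0674
gripper_force: 0.0
```

```bash
python3 -c "
from h import *
st(); print(units([.505,-.27,.22],.4))"
```

```text
t 0.5167 q [-1.19, 0.54, 1.53, 0.3, 1.4, -0.5] tcp [0.3399, -0.4651, 0.2189] F [-0.7, -0.2, 0.2] w 0.067
[6.44, -4.1, 6.51, 4.13, 4.88, 0.03]
```

Request:
step_arm(series=[0.7,-0.45,0.7,0.46,0.54,0,0,1.4,-0.9,1.4,0.92,1.08,0,0,2.1,-1.35,2.1,1.38,1.62,0,0,2.8,-1.8,2.8,1.84,2.16,0,0,3.5,-2.2,3.5,2.3,2.7,0,0])

```text
time: 0.93
tcp_pos: [0.4318, -0.3573, 0.2186]
tool_rot: [0.754, 0.511, 0.285, -0.297]
ft_force: [-1.1, 0.3, 0.6]
grip_width: 0.0338
gripper_force: 0.0
```

```bash
python3 -c "
from h import *
st(); print(units([.505,-.27,.22],.4))"
```

```text
t 0.9333 q [-1.05, 0.66, 1.49, 0.5, 1.69, -0.79] tcp [0.4318, -0.3573, 0.2186] F [-1.1, 0.3, 0.6] w 0.034
[2.95, -1.91, 3.0, 1.83, 2.18, 0.03]
```

Request:
step_arm(series=[0.7,-0.45,0.7,0.46,0.54,0,0,1.4,-0.9,1.4,0.92,1.08,0,0,2.1,-1.35,2.1,1.38,1.62,0,0,2.8,-1.8,2.8,1.83,2.16,0,0,2.95,-1.9,3.0,1.83,2.18,0,0])

```text
time: 1.35
tcp_pos: [0.5066, -0.2674, 0.2169]
tool_rot: [0.578, 0.6, 0.383, -0.4]
ft_force: [-1.4, 0.4, -0.4]
grip_width: 0.0025
gripper_force: 0.0
```

```bash
python3 -c "
from h import *
st(); print(units([.505,-.27,.22],.4));print(units(pose(0,.4,e=-.03,gap=.012),.4),units(pose(0,.4,gap=.012),.4))"
```

```text
t 1.35 q [-0.88, 0.81, 1.4, 0.64, 1.94, -1.02] tcp [0.5066, -0.2674, 0.2169] F [-1.4, 0.4, -0.4] w 0.003
[-0.03, -0.03, -0.04, -0.04, -0.07, 0.08]
[-0.03, -0.03, -0.04, 0.04, 2.81, -2.27] [-0.03, -0.03, -0.04, 0.01, 3.91, -2.74]
```

Request:
step_arm(series=[0,0,0,0,0.7,-0.57,0,0,0,0,0,1.4,-1.13,0,0,0,0,0,2.1,-1.7,0,0,0,0,0,2.8,-2.27,0,0,0,0,0,2.8,-2.27,0])

```text
time: 1.77
tcp_pos: [0.5029, -0.1543, 0.1249]
tool_rot: [0.581, 0.598, 0.381, -0.4]
ft_force: [-1.3, 0.2, 0.3]
grip_width: 0.0005
gripper_force: 0.0
```

```bash
python3 - <<'E'
from h import *
st(); print(units(pose(0,.4,gap=.012),.4))
im,z,K,R,t=cap("side"); cv2.imwrite("pics/s1.png",cv2.resize(im[130:330,110:330],None,fx=2.5,fy=2.5))
E
```

```text
t 1.7667 q [-0.77, 0.85, 1.66, 0.69, 1.66, -1.13] tcp [0.5029, -0.1543, 0.1249] F [-1.3, 0.2, 0.3] w 0.0
[-0.0, -0.09, 0.0, 0.1, 1.09, -0.44]
```

View pics/s1.png

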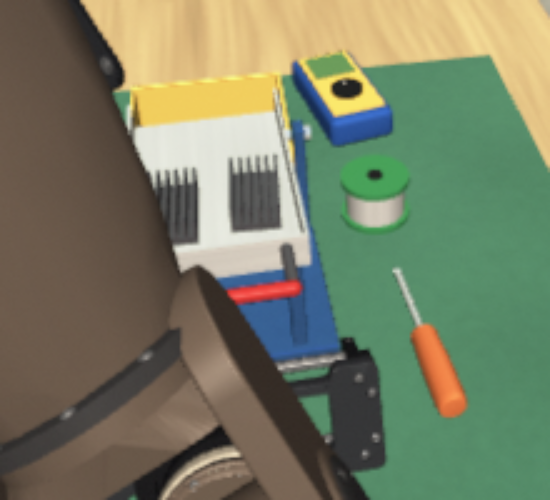

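The picture shows the arm hiding the fingers and the left half of the bar. The right half of the bar (265,293), both sinks, the meter and the reel have not moved. The fingers are 12 mm below the bar, so I slide them in.

Request:
step_arm(series=[0,0,0,0.05,0.3,-0.12,0,0,0,0,0.1,0.6,-0.24,0,0,0,0,0.1,0.85,-0.34,0,0,0,0,0.1,1.09,-0.44,0,0,0,0,0.1,1.09,-0.44,0])

```text
time: 2.23
tcp_pos: [0.5082, -0.1134, 0.1099]
tool_rot: [0.581, 0.599, 0.382, -0.398]
ft_force: [-0.1, -0.6, -0.7]
grip_width: 0.0006
gripper_force: 0.0
```

```bash
python3 - <<'E'
from h import *
st(); print(units(pose(0,.4,gap=.0),.4))
im,z,K,R,t=cap("top"); cv2.imwrite("pics/t1.png",cv2.resize(im[180:310,120:400],None,fx=2.8,fy=2.8))
E
```

```text
t 2.2333 q [-0.72, 0.85, 1.72, 0.74, 1.58, -1.16] tcp [0.5082, -0.1134, 0.1099] F [-0.1, -0.6, -0.7] w 0.001
[0.03, -0.04, 0.02, -0.04, 0.18, 0.21]
```

View pics/t1.png

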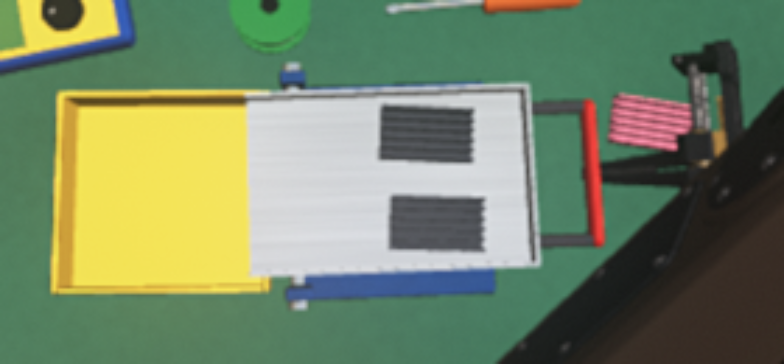

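The top view shows the fingers passing under the bar at about (588,172), with the tip just showing beyond it. Both sinks, at (427,133) and (437,223), are untouched, and the bin is at (160,190). I go about 10 mm deeper, then rise to contact.

```bash
python3 - <<'E'
from h import *
print(units(pose(0,.4,e=.025,gap=.007),.4),units(pose(0,.4,e=.025),.4))
print(units(pose(0.05,.4,e=.025),.4),units(pose(0.1,.42,e=.025),.42))
E
```

```text
[0.04, -0.04, 0.02, -0.05, 0.3, -0.03] [0.04, -0.04, 0.02, -0.05, 0.37, 0.13]
[0.04, -0.04, 0.02, -0.05, 0.4, 0.41] [-0.16, -0.05, 0.02, -0.05, 0.43, 0.68]
```

Request:
step_arm(series=[0,0,0,0,0.15,0,0,0,0,0,-0.03,0.3,0,0,0,0,0,-0.05,0.33,0.06,0,0,0,0,-0.05,0.37,0.13,0,0,0,0,-0.05,0.37,0.2,0])

```text
time: 2.7
tcp_pos: [0.5064, -0.1004, 0.1183]
tool_rot: [0.581, 0.599, 0.382, -0.397]
ft_force: [0.1, 1.2, -3.6]
grip_width: 0.0009
gripper_force: 1.7
```

```bash
python3 - <<'E'
from h import *
st()
for th in (.02,.05,.08,.11,.14,.17,.2): print(th,units(pose(th,.4+th/2,e=.025),.4+th/2))
E
```

```text
t 2.7 q [-0.7, 0.83, 1.74, 0.75, 1.58, -1.15] tcp [0.5064, -0.1004, 0.1183] F [0.1, 1.2, -3.6] w 0.001
0.02 [-0.05, -0.04, 0.03, -0.0, 0.02, 0.04]
0.05 [-0.19, -0.04, 0.03, -0.0, 0.03, 0.2]
0.08 [-0.33, -0.05, 0.03, -0.0, 0.05, 0.36]
0.11 [-0.48, -0.05, 0.03, -0.0, 0.07, 0.52]
0.14 [-0.62, -0.06, 0.03, -0.0, 0.1, 0.68]
0.17 [-0.76, -0.06, 0.03, -0.0, 0.13, 0.84]
0.2 [-0.91, -0.07, 0.03, -0.01, 0.17, 1.0]
```

Contact shows at 3.6 N, within the expected lifting range. Lifting.

Request:
step_arm(series=[-0.19,-0.04,0,0,0.03,0.2,0,-0.33,-0.04,0,0,0.05,0.36,0,-0.48,-0.05,0,0,0.07,0.52,0,-0.62,-0.05,0,0,0.1,0.68,0,-0.76,-0.06,0,0,0.13,0.84,0])

```text
time: 3.12
tcp_pos: [0.5066, -0.0961, 0.1525]
tool_rot: [0.596, 0.615, 0.359, -0.37]
ft_force: [-1.4, -6.6, -3.2]
grip_width: 0.0006
gripper_force: 2.7
```

```bash
cat > nx.py <<'E'
from h import *
import sys
st(); a=[float(x) for x in sys.argv[1:]]
for th in a: print(th,units(pose(th,.4+th/2,e=.025),.4+th/2))
im,z,K,R,t=cap("top"); P=pts(z,K,R,t); S=(P-HG)@X  # station x
W=(P-HG)@np.cross(Z,X); H=P[...,2]-.12
# tilt from the tray floor (bright grey) in top view
h=cv2.cvtColor(im,cv2.COLOR_BGR2HSV); m=(h[...,1]<40)&(h[...,2]>120)&(abs(W)<.05)&(S<.03)&(S>-.16)&(z>0)&(H>-.02)
if m.sum()>50: k=np.polyfit(S[m],H[m],1); print("tilt",np.arctan(-k[0]).round(3),m.sum())
d=(h[...,2]<75)&(h[...,1]<90)&(abs(W)<.07)&(S<.2)&(S>-.19)&(z>0)&(H<.2)
c,l,s,ce=cv2.connectedComponentsWithStats(cv2.morphologyEx(d.astype(np.uint8),cv2.MORPH_CLOSE,np.ones((5,5))))
for i in range(1,c):
    if s[i,4]>80: q=d&(l==i); print("dark",s[i,4],"stn x,y,z",np.median(S[q]).round(3),np.median(W[q]).round(3),np.median(P[q][:,2]).round(3))
cv2.imwrite("pics/last.png",im)
E
python3 nx.py .17 .2 .23 .26 .29 .32 .35
```

```text
t 3.1167 q [-0.69, 0.74, 1.75, 0.73, 1.55, -1.09] tcp [0.5066, -0.0961, 0.1525] F [-1.4, -6.6, -3.2] w 0.001
0.17 [0.02, 0.01, 0.03, -0.01, 0.02, -0.01]
0.2 [-0.12, 0.0, 0.03, -0.01, 0.06, 0.15]
0.23 [-0.27, -0.0, 0.03, -0.01, 0.1, 0.3]
0.26 [-0.41, -0.0, 0.03, -0.01, 0.14, 0.46]
0.29 [-0.55, -0.01, 0.03, -0.01, 0.19, 0.61]
0.32 [-0.69, -0.01, 0.03, -0.02, 0.25, 0.76]
0.35 [-0.84, -0.02, 0.03, -0.02, 0.31, 0.91]
tilt 0.175 3163
dark 579 stn x,y,z -0.099 -0.038 0.153
```

Request:
step_arm(series=[-0.12,0,0,0,0,0.15,0,-0.27,0,0,0,0.03,0.3,0,-0.41,0,0,0,0.07,0.46,0,-0.55,0,0,0,0.12,0.61,0,-0.69,0,0,-0.01,0.18,0.76,0])

```text
time: 3.58
tcp_pos: [0.5062, -0.0881, 0.1829]
tool_rot: [0.609, 0.628, 0.337, -0.349]
ft_force: [0.2, -5.2, -1.8]
grip_width: 0.0002
gripper_force: 2.5
```

```bash
python3 nx.py .35 .38 .41 .44 .47 .5
```

```text
t 3.5833 q [-0.66, 0.66, 1.75, 0.71, 1.54, -1.03] tcp [0.5062, -0.0881, 0.1829] F [0.2, -5.2, -1.8] w 0.0
0.35 [-0.16, -0.02, 0.03, -0.01, 0.11, 0.15]
0.38 [-0.3, -0.03, 0.03, -0.01, 0.17, 0.3]
0.41 [-0.45, -0.03, 0.03, -0.01, 0.24, 0.44]
0.44 [-0.59, -0.04, 0.03, -0.02, 0.32, 0.59]
0.47 [-0.73, -0.04, 0.03, -0.02, 0.39, 0.73]
0.5 [-0.88, -0.05, 0.03, -0.02, 0.47, 0.87]
tilt 0.33 3348
dark 615 stn x,y,z -0.092 -0.037 0.168
dark 220 stn x,y,z -0.112 0.023 0.171
```

Request:
step_arm(series=[-0.16,0,0,0,0.06,0.15,0,-0.3,0,0,0,0.12,0.3,0,-0.45,0,0,0,0.2,0.44,0,-0.59,0,0,0,0.28,0.59,0,-0.73,0,0,0,0.37,0.73,0])

```text
time: 4.05
tcp_pos: [0.5062, -0.0733, 0.212]
tool_rot: [0.622, 0.64, 0.313, -0.325]
ft_force: [-0.1, -5.3, -1.5]
grip_width: 0.0006
gripper_force: 2.1
```

```bash
python3 nx.py .47 .5 .53 .56 .59 .62
```

```text
t 4.05 q [-0.63, 0.58, 1.76, 0.69, 1.52, -0.96] tcp [0.5062, -0.0733, 0.212] F [-0.1, -5.3, -1.5] w 0.001
0.47 [-0.01, -0.04, 0.03, -0.02, 0.02, -0.0]
0.5 [-0.15, -0.05, 0.03, -0.02, 0.1, 0.14]
0.53 [-0.29, -0.05, 0.04, -0.02, 0.19, 0.27]
0.56 [-0.44, -0.05, 0.04, -0.03, 0.28, 0.41]
0.59 [-0.58, -0.06, 0.04, -0.03, 0.37, 0.54]
0.62 [-0.72, -0.06, 0.04, -0.03, 0.47, 0.66]
tilt 0.493 3303
dark 84 stn x,y,z -0.167 -0.051 0.231
dark 630 stn x,y,z -0.083 -0.035 0.185
dark 594 stn x,y,z -0.087 0.032 0.185
dark 94 stn x,y,z -0.168 0.049 0.232
```

Request:
step_arm(series=[-0.15,0,0,0,0.05,0.14,0,-0.29,0,0,0,0.13,0.27,0,-0.44,0,0,0,0.21,0.41,0,-0.51,0,0,0,0.27,0.47,0,-0.51,0,0,0,0.27,0.47,0])

```text
time: 4.52
tcp_pos: [0.5061, -0.0618, 0.2312]
tool_rot: [0.63, 0.649, 0.296, -0.309]
ft_force: [-1.0, -3.0, -0.6]
grip_width: 0.0006
gripper_force: 1.4
```

```bash
python3 nx.py .59 .62 .65 .68 .71 .74
```

```text
t 4.5167 q [-0.6, 0.53, 1.76, 0.67, 1.51, -0.91] tcp [0.5061, -0.0618, 0.2312] F [-1.0, -3.0, -0.6] w 0.001
0.59 [-0.08, -0.05, 0.03, -0.03, 0.09, 0.06]
0.62 [-0.22, -0.06, 0.03, -0.03, 0.18, 0.18]
0.65 [-0.36, -0.06, 0.03, -0.04, 0.28, 0.31]
0.68 [-0.51, -0.07, 0.03, -0.04, 0.39, 0.43]
0.71 [-0.65, -0.07, 0.03, -0.04, 0.5, 0.55]
0.74 [-0.79, -0.08, 0.03, -0.05, 0.61, 0.66]
tilt 0.604 2787
dark 81 stn x,y,z -0.155 -0.051 0.248
dark 618 stn x,y,z -0.071 -0.034 0.19
dark 600 stn x,y,z -0.075 0.033 0.191
dark 94 stn x,y,z -0.156 0.048 0.249
```

Request:
step_arm(series=[-0.08,0,0,0,0.06,0.08,0,-0.16,0,0,0,0.11,0.14,0,-0.22,0,0,0,0.16,0.2,0,-0.3,0,0,0,0.2,0.26,0,-0.36,0,0,0,0.25,0.31,0])

```text
time: 4.98
tcp_pos: [0.5061, -0.0522, 0.243]
tool_rot: [0.636, 0.654, 0.284, -0.297]
ft_force: [0.4, -2.7, -0.1]
grip_width: 0.0009
gripper_force: 1.1
```

```bash
python3 nx.py .65 .68 .71 .74 .77 .8
```

```text
t 4.9833 q [-0.58, 0.49, 1.76, 0.66, 1.49, -0.87] tcp [0.5061, -0.0522, 0.243] F [0.4, -2.7, -0.1] w 0.001
0.65 [-0.01, -0.07, 0.04, -0.04, 0.04, 0.01]
0.68 [-0.15, -0.08, 0.04, -0.04, 0.15, 0.13]
0.71 [-0.29, -0.08, 0.04, -0.04, 0.26, 0.25]
0.74 [-0.44, -0.09, 0.04, -0.05, 0.37, 0.37]
0.77 [-0.58, -0.09, 0.04, -0.05, 0.48, 0.48]
0.8 [-0.72, -0.1, 0.04, -0.06, 0.6, 0.58]
tilt 0.691 3170
dark 83 stn x,y,z -0.146 -0.051 0.26
dark 463 stn x,y,z 0.006 -0.035 0.141
dark 105 stn x,y,z -0.182 -0.001 0.275
dark 460 stn x,y,z 0.001 0.033 0.144
dark 90 stn x,y,z -0.146 0.049 0.259
```

Both sinks are sliding over the lip. I hold here so they can finish.

Request:
step_arm(series=[0,0,0,0,0,0,0,0,0,0,0,0,0,0,0,0,0,0,0,0,0,0,0,0,0,0,0,0,0,0,0,0,0,0,0])

```text
time: 5.45
tcp_pos: [0.5061, -0.0525, 0.2425]
tool_rot: [0.636, 0.653, 0.284, -0.298]
ft_force: [0.3, -1.5, -1.6]
grip_width: 0.0005
gripper_force: 0.9
```

Request:
step_arm(series=[0,0,0,0,0,0,0,0,0,0,0,0,0,0,0,0,0,0,0,0,0,0,0,0,0,0,0,0,0,0,0,0,0,0,0])

```text
time: 5.87
tcp_pos: [0.5061, -0.0524, 0.2426]
tool_rot: [0.636, 0.653, 0.284, -0.298]
ft_force: [0.4, -1.7, -0.4]
grip_width: 0.0005
gripper_force: 1.0
```

```bash
python3 nx.py .65 .59 .53; python3 -c "
import cv2;a=cv2.imread('pics/last.png');cv2.imwrite('pics/t2.png',cv2.resize(a[180:310,120:400],None,fx=2.8,fy=2.8))"
```

```text
t 5.8667 q [-0.58, 0.49, 1.76, 0.66, 1.49, -0.87] tcp [0.5061, -0.0524, 0.2426] F [0.4, -1.7, -0.4] w 0.001
0.65 [-0.01, -0.07, 0.04, -0.04, 0.05, 0.02]
0.59 [0.27, -0.06, 0.04, -0.03, -0.15, -0.23]
0.53 [0.56, -0.05, 0.03, -0.02, -0.33, -0.49]
tilt 0.675 3785
dark 83 stn x,y,z -0.146 -0.051 0.258
dark 109 stn x,y,z -0.183 -0.002 0.275
dark 93 stn x,y,z -0.146 0.049 0.26
```

View pics/t2.png

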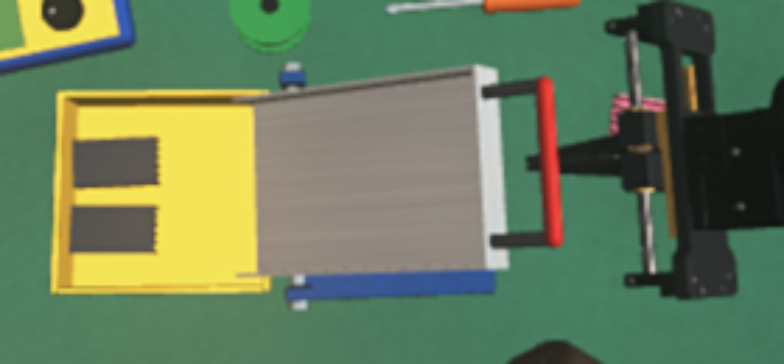

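Both sinks lie flat in the bin at (115,162) and (113,228), and the tray is empty. The bin has not moved, and the bar rests on the fingers near (545,165). Lowering along the same arc.

Request:
step_arm(series=[0.12,0,0,0,-0.08,-0.11,0,0.27,0,0,0,-0.17,-0.23,0,0.41,0,0,0,-0.26,-0.36,0,0.56,0,0,0,-0.35,-0.49,0,0.7,0,0,0,-0.43,-0.62,0])

```text
time: 6.33
tcp_pos: [0.5061, -0.0701, 0.2169]
tool_rot: [0.624, 0.642, 0.308, -0.321]
ft_force: [1.1, -0.8, -2.0]
grip_width: 0.0005
gripper_force: 0.7
```

```bash
python3 nx.py .5 .47 .44 .41 .38 .35 .32
```

```text
t 6.3333 q [-0.62, 0.56, 1.76, 0.68, 1.52, -0.94] tcp [0.5061, -0.0701, 0.2169] F [1.1, -0.8, -2.0] w 0.0
0.5 [-0.02, -0.06, 0.04, -0.02, 0.02, 0.02]
0.47 [0.13, -0.05, 0.04, -0.01, -0.06, -0.12]
0.44 [0.27, -0.05, 0.03, -0.01, -0.14, -0.26]
0.41 [0.41, -0.04, 0.03, -0.01, -0.21, -0.41]
0.38 [0.56, -0.04, 0.03, -0.01, -0.28, -0.55]
0.35 [0.7, -0.03, 0.03, -0.0, -0.34, -0.7]
0.32 [0.84, -0.03, 0.03, -0.0, -0.4, -0.85]
tilt 0.518 4506
dark 87 stn x,y,z -0.163 -0.051 0.236
dark 93 stn x,y,z -0.165 0.049 0.237
```

Request:
step_arm(series=[0.13,0,0,0,-0.07,-0.12,0,0.27,0,0,0,-0.14,-0.26,0,0.41,0,0,0,-0.21,-0.41,0,0.56,0,0,0,-0.28,-0.55,0,0.7,0,0,0,-0.34,-0.7,0])

```text
time: 6.8
tcp_pos: [0.5062, -0.0835, 0.1892]
tool_rot: [0.612, 0.631, 0.331, -0.344]
ft_force: [0.4, -1.7, -1.2]
grip_width: 0.001
gripper_force: 0.8
```

```bash
python3 nx.py .35 .32 .29 .26 .23 .2 .17
```

```text
t 6.8 q [-0.65, 0.64, 1.76, 0.71, 1.53, -1.01] tcp [0.5062, -0.0835, 0.1892] F [0.4, -1.7, -1.2] w 0.001
0.35 [0.0, -0.03, 0.03, -0.01, -0.01, -0.01]
0.32 [0.15, -0.02, 0.03, -0.01, -0.06, -0.16]
0.29 [0.29, -0.02, 0.03, -0.0, -0.12, -0.31]
0.26 [0.43, -0.01, 0.03, -0.0, -0.17, -0.46]
0.23 [0.58, -0.01, 0.03, -0.0, -0.22, -0.62]
0.2 [0.72, -0.0, 0.03, 0.0, -0.26, -0.77]
0.17 [0.86, 0.0, 0.03, 0.0, -0.29, -0.93]
tilt 0.367 4553
```

Request:
step_arm(series=[0.15,0,0,0,-0.06,-0.16,0,0.29,0,0,0,-0.12,-0.31,0,0.43,0,0,0,-0.17,-0.46,0,0.58,0,0,0,-0.22,-0.62,0,0.72,0,0,0,-0.26,-0.77,0])

```text
time: 7.27
tcp_pos: [0.506, -0.0937, 0.1583]
tool_rot: [0.598, 0.618, 0.355, -0.367]
ft_force: [0.2, -0.0, -2.1]
grip_width: 0.0006
gripper_force: 0.7
```

```bash
python3 nx.py .2 .18 .16 .14 .12 .1 .08
```

```text
t 7.2667 q [-0.68, 0.72, 1.75, 0.73, 1.55, -1.08] tcp [0.506, -0.0937, 0.1583] F [0.2, -0.0, -2.1] w 0.001
0.2 [-0.0, -0.01, 0.03, 0.0, -0.0, -0.0]
0.18 [0.09, -0.0, 0.03, 0.01, -0.03, -0.11]
0.16 [0.19, -0.0, 0.03, 0.01, -0.05, -0.21]
0.14 [0.28, 0.0, 0.03, 0.01, -0.07, -0.32]
0.12 [0.38, 0.01, 0.03, 0.01, -0.09, -0.42]
0.1 [0.47, 0.01, 0.03, 0.01, -0.1, -0.53]
0.08 [0.57, 0.01, 0.03, 0.01, -0.12, -0.64]
tilt 0.2 4326
```

Request:
step_arm(series=[0.09,0,0,0,-0.03,-0.11,0,0.19,0,0,0,-0.05,-0.21,0,0.28,0,0,0,-0.07,-0.32,0,0.38,0,0,0,-0.09,-0.42,0,0.47,0,0,0,-0.1,-0.53,0])

```text
time: 7.73
tcp_pos: [0.5062, -0.0978, 0.1375]
tool_rot: [0.589, 0.609, 0.37, -0.381]
ft_force: [0.8, -2.7, -3.2]
grip_width: 0.0009
gripper_force: 1.2
```

```bash
python3 nx.py .1 .085 .07 .055 .04 .03 .02 .01 0
```

```text
t 7.7333 q [-0.69, 0.77, 1.75, 0.74, 1.56, -1.12] tcp [0.5062, -0.0978, 0.1375] F [0.8, -2.7, -3.2] w 0.001
0.1 [0.01, 0.01, 0.03, 0.0, -0.0, -0.01]
0.085 [0.09, 0.02, 0.03, 0.01, -0.01, -0.09]
0.07 [0.16, 0.02, 0.03, 0.01, -0.02, -0.17]
0.055 [0.23, 0.02, 0.03, 0.01, -0.03, -0.25]
0.04 [0.3, 0.02, 0.03, 0.01, -0.04, -0.33]
0.03 [0.35, 0.02, 0.03, 0.01, -0.04, -0.39]
0.02 [0.4, 0.03, 0.03, 0.01, -0.04, -0.44]
0.01 [0.44, 0.03, 0.03, 0.01, -0.05, -0.5]
0.0 [0.49, 0.03, 0.03, 0.01, -0.05, -0.55]
tilt 0.104 4257
```

Request:
step_arm(series=[0.09,0,0,0,-0.01,-0.09,0,0.16,0,0,0,-0.02,-0.17,0,0.23,0,0,0,-0.03,-0.25,0,0.3,0,0,0,-0.04,-0.31,0,0.35,0,0,0,-0.04,-0.36,0])

```text
time: 8.2
tcp_pos: [0.5061, -0.0992, 0.1231]
tool_rot: [0.582, 0.602, 0.381, -0.392]
ft_force: [0.3, -0.5, -2.9]
grip_width: 0.0005
gripper_force: 1.1
```

```bash
python3 nx.py .03 .02 .01 0 -.01 -.02
```

```text
t 8.2 q [-0.7, 0.81, 1.74, 0.75, 1.57, -1.15] tcp [0.5061, -0.0992, 0.1231] F [0.3, -0.5, -2.9] w 0.0
0.03 [-0.0, 0.02, 0.03, 0.01, -0.0, -0.03]
0.02 [0.05, 0.02, 0.03, 0.01, -0.01, -0.08]
0.01 [0.09, 0.02, 0.03, 0.01, -0.01, -0.14]
0.0 [0.14, 0.02, 0.03, 0.01, -0.01, -0.19]
-0.01 [0.19, 0.03, 0.03, 0.01, -0.01, -0.24]
-0.02 [0.24, 0.03, 0.03, 0.01, -0.02, -0.3]
tilt 0.037 4202
```

Request:
step_arm(series=[0,0,0,0,0,-0.04,0,0,0,0,0,0,-0.08,0,0,0,0,0,-0.01,-0.12,0,0,0,0,0,-0.01,-0.16,0,0,0,0,0,-0.01,-0.2,0])

```text
time: 8.67
tcp_pos: [0.5062, -0.0997, 0.1154]
tool_rot: [0.582, 0.602, 0.38, -0.391]
ft_force: [-0.8, -4.2, -2.1]
grip_width: 0.0004
gripper_force: 1.6
```

```bash
python3 nx.py 0 -.01
```

```text
t 8.6667 q [-0.7, 0.83, 1.74, 0.75, 1.56, -1.16] tcp [0.5062, -0.0997, 0.1154] F [-0.8, -4.2, -2.1] w 0.0
0.0 [0.15, 0.03, 0.03, 0.01, 0.0, 0.0]
-0.01 [0.2, 0.03, 0.03, 0.01, -0.0, -0.05]
tilt 0.002 4162
```

Request:
step_arm(series=[0,0,0,0,-0.02,-0.04,0,0,0,0,0,-0.04,-0.08,0,0,0,0,0,-0.06,-0.12,0,0,0,0,0,-0.08,-0.18,0,0,0,0,0,-0.1,-0.26,0])

```text
time: 9.13
tcp_pos: [0.5061, -0.1036, 0.105]
tool_rot: [0.582, 0.602, 0.381, -0.392]
ft_force: [-0.2, 0.2, 0.0]
grip_width: 0.0003
gripper_force: 0.0
```

```bash
python3 nx.py 0 ; python3 -c "
from h import *
print(units(pose(0,.4,e=.02,gap=.014),.4),units(pose(0,.4,e=-.05,gap=.014),.4),units(pose(0,.4,e=-.12,gap=.014),.4))"
```

```text
t 9.1333 q [-0.71, 0.84, 1.74, 0.74, 1.55, -1.17] tcp [0.5061, -0.1036, 0.105] F [-0.2, 0.2, 0.0] w 0.0
0.0 [0.15, 0.03, 0.03, 0.01, 0.1, 0.26]
tilt 0.0 4168
[0.15, 0.02, 0.03, 0.02, -0.15, 0.01] [0.15, 0.02, 0.03, 0.08, -1.76, 0.69] [0.15, 0.02, 0.03, 0.13, -3.37, 1.37]
```

The tray is on its rest, with tilt 0.000 and zero force. I withdraw along the finger axis.

Request:
step_arm(series=[0,0,0,0,-0.3,0.03,0,0,0,0,0,-0.7,0.2,0,0,0,0,0,-1.1,0.38,0,0,0,0,0,-1.76,0.68,0,0,0,0,0,-2.4,0.95,0])

```text
time: 9.6
tcp_pos: [0.5059, -0.2012, 0.1438]
tool_rot: [0.582, 0.602, 0.38, -0.392]
ft_force: [-0.7, -0.3, 0.4]
grip_width: 0.0004
gripper_force: 0.0
```

Request:
step_arm(series=[0,0,0,0,-0.7,0.4,0,0,0,0,0,-1.4,0.9,0,0,0,0,0,-2,1.4,0,0,0,0,0,-2,1.4,0,0,0,0,0,-2,1.4,0])

```text
time: 10.02
tcp_pos: [0.5058, -0.2811, 0.1994]
tool_rot: [0.583, 0.602, 0.381, -0.39]
ft_force: [-0.3, 1.2, -0.7]
grip_width: 0.0007
gripper_force: 0.0
```

```bash
python3 nx.py; python3 -c "
import cv2;a=cv2.imread('pics/last.png');cv2.imwrite('pics/t3.png',cv2.resize(a[150:310,90:400],None,fx=2.5,fy=2.5))"
```

```text
t 10.0167 q [-0.89, 0.83, 1.39, 0.63, 1.91, -1.04] tcp [0.5058, -0.2811, 0.1994] F [-0.3, 1.2, -0.7] w 0.001
tilt -0.0 4170
```

View pics/t3.png

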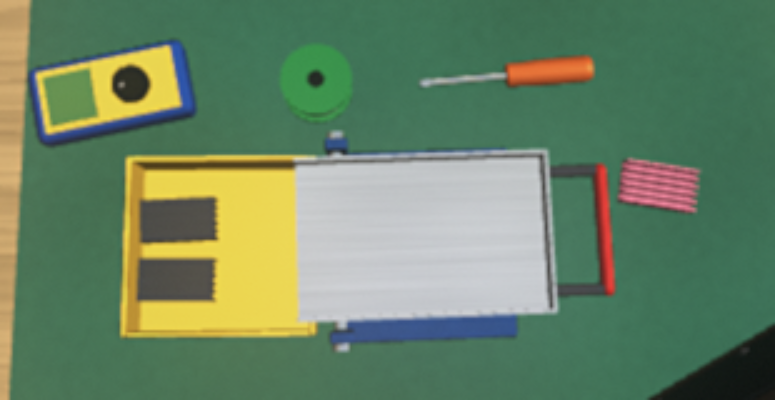

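The picture shows the tray level and empty, and both sinks in the bin at (178,220) and (177,280). The bin, meter, reel, screwdriver and pink decoy are where they started, and the gripper is clear.

```bash
python3 -c "
from h import *
print(job.job_done())"
```

```text
the job is handed in; nothing more can be done
None
```

Both heat sinks are in the yellow bin, the tray is lowered gently back onto its rest and released, nothing else has moved, and the job was handed in at about 10 s of the 64 s allowed.

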